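# Close the filter holder after a filter change

### The arm

A 6-joint arm with a two-finger parallel gripper is mounted at the origin on the work surface. World frame = base frame: x ahead of the robot, y to its left, z up, the work surface at z = 0. Lengths are in m, angles in degrees, forces in N, time in s.
With the tool pointing down it reaches from about 0.275 to 0.875 m from the base axis. Payload 12.5 kg.
Tool frame: the origin (TCP) lies midway between the tips of the shut fingers; the grasp point (between the pads) lies 19 mm behind it; z points along the fingers, y is the line along which they close (so a half turn about z gives the same grasp; the last joint's range is limited). The gripper opens to 85 mm and grips with 20 to 120 N. Pads are 22 mm wide; open, the fingers measure 114 mm over their backs; the gripper's body (76 mm by 85 mm) begins 54 mm behind the grasp point. The pads swing forward as they close: fully open they stand 13 mm farther back than shut.
Start: joints at [62.017, 20.094, 94.641, -0, 65.266, -4.847], TCP at [0.216, 0.506, 0.231] pointing down, gripper open.
Joint ranges: [-157.81, 157.81], [-45, 120.19], [0.68, 151.7], [-89.99, 269.99], [4.06, 180], [-164.3, 164.3]. Speed limits (degrees/s): [127.2, 127.2, 159.86, 180, 180, 180].

### API

Orientations are given as a 3x3 rotation matrix whose columns are the frame's x, y, z axes.
In Python, from rig import read_state, viewer, ticket, finder gives the robot as it stands.
- The arm moves only by the tool carry_out, never from a script. Its argument "steps" is a list of rows, each an object of numbers: "x", "y", "z": the shift along the tool's x, y, z in m; "rx", "ry", "rz": the turn, a rotation vector about the tool's x, y, z in degrees; "grip": the gripper's target within -1 to 1 (fully open at 1, half-way at 0, shut at -1). In form: [{"x": .., "y": .., "z": .., "rx": .., "ry": .., "rz": .., "grip": ..}, ...]. A call has exactly 8 rows; each row shifts and turns the commanded pose from where the row before left it, along the tool's axes as they then stand; what a row does not reach is not made up. A row lasts 1/10 s, in which the tool goes at most 50 mm and 8.59 degrees, less where a joint would pass 70% of its speed; a pose out of reach is approached as far as the arm can. A call is refused whole if a number of a shift passes 0.05 or a number of a turn 8.59, either way. A call with a gripper value outside its range is refused whole. The fingers move at their own pace and stop on an object; "newtons" is the grip in N (left out, the last holds). Time passes only in rows, so rows that do not move let the fingers close, or fill a call up. It gives the time, the measured TCP pose, the force, the opening and the grip force at its end, in the units of the state.
- read_state(): the state, without advancing time (a new reading comes with each control period).
- viewer.get_image(name): name is "side" or "top"; returns a dict with "img" (420x560x3 uint8, blue, green, red), "fx", "fy", "cx", "cy" (pixels), "pose" (4x4, takes a point from camera to world coordinates). Camera axes: x right, y down, z forward; pixel columns grow to the right and rows downward; lengths in m; the calibration is good to about 2 mm. A picture is of the moment at which its call begins. There is no depth.
- ticket.finish_job(): hands the job in; it is judged then, once.
Trained networks look in the newest picture that a camera, given by its name, has taken for a name from the list of things; names that differ only in an ending like _2 or _b are one class to them, and where a whole thing is asked for, a point or a joint stands for the part that bears it (a point fixed in the world has none). Each returns a list of dicts, best first, with "conf" (0 to 1); they miss things now and then, are a little off and sometimes report something else, mostly with a low value. They report only what shows in the picture. A call takes as long as a camera call. They do not tell look-alikes from the thing itself.
- finder.look_for(camera, label): "pixel" ([column, row] in pixels, amid what is visible of it).
- finder.tip_of(camera, label): "pixel" ([column, row] in pixels: a listed point, or the origin of a listed thing).
The state is a dict: "clock": time; "joints": joint angles; "dq": joint speeds; "joint_efforts": joint torques, N m; "tcp_pos": TCP position; "eef_rot": TCP orientation; "ft_force": force on the tool from outside, world axes, zero at the start; "ft_torque": the same for the moment, N m; "grip_width": finger opening in m; "gripper_force": force on a finger pad.
Only numpy, scipy, OpenCV 4.12 (cv2) and the standard library are available. Lean on these libraries where they do the work, as an engineer would, in place of code of your own. Each camera call takes 0.05 s, during which the arm holds its last target. There are 200 camera calls.

### The job

The filter holder's lid has been left askew on its rim. Turn the lid on the rim, without lifting it off, until its key drops into the notch and the lid sits flat and fully home; then swing the steel latch all the way over the lid and let go. Leave the other things on the table where they are.

Things in the scene. Friction and masses are not known exactly. Their poses are not given: they have to be found in the camera images.
- rim_centre (a point): Grey round filter holder on a fixed grey base plate (170 x 245 x 12): outer diameter 100, bore 76. This point: on the bore's axis at the rim's flat top, 85 above the table. z up, +x points to the notch. White hose ports on its -x and +y sides, all below 56 above the table; the base plate reaches 82 from the axis to +y and 162 to -y, 85 to +x and -x.
- notch (a point): The one notch through the holder's rim: 15 wide, 10 deep, open above, inside and outside. This point: middle of the rim's width, 44 from the bore's axis, at the rim's top.
- lid_grip (a point): White round lid, about 150 g: flange 90 diameter, 6 thick; spigot below it 72.4 diameter, 9 long, loose in the bore; on top an upright grip bar 60 long, 16 thick, standing 30 above the flange. This point: on the lid's axis inside the bar, 20 above the flange's underside, 16 below the bar's top; x along the bar towards the key, z up. Home: level and 20 above rim_centre, x along the holder's x.
- lid_key (a point): The lid's one key, in line with the bar: 12 wide, projecting to 56 from the lid's axis, reaching 8 below the flange's underside. This point: middle of the key's underside, 44 from the axis. At the start the key stands on the rim, 0.5 to 1.5 rad counter-clockwise of the notch seen from above, spigot in the bore, so the lid leans about 0.1 rad, key side up.
- latch (a joint): Steel swing latch on a pivot post at the holder's -y side, rad: 0 = closed against its stop, tongue over the lid (2 above the flange of a lid that is home, so it fouls a lid that is not); grows counter-clockwise seen from above to 1.9; starts at 1.1 to 1.7. Friction 0.04 N m; stays where it is left.
- latch_pivot (a point): The latch's fixed pivot axis (vertical), 85 from the bore's axis towards the holder's -y, at mid-thickness of the latch's flat bar, 98 above the table. The bar is 16 wide, 10 thick; from the pivot its tongue reaches 56 one way and its handle end 52 the other way.
- latch_pin (a point): The latch's upright round steel handle pin, 16 diameter, 44 from the pivot, opposite the tongue. This point: on the pin's axis, 20 above the bar's upper face, 20 below the pin's top, 123 above the table. With the latch closed the pin is 129 from the bore's axis towards the holder's -y.
- spare_filter: Bystander: white ring-shaped spare filter, 60 diameter, 22 high, lying on the table near the holder; origin under its centre.
- filter_carton: Bystander: cardboard carton 75 x 110 x 55 on the robot's side of the holder; origin under its centre.
- disinfectant: Bystander: white bottle 60 diameter, 150 high, beyond the holder; origin under its centre.
- mouse: Bystander: black computer mouse, 105 x 60 x 31; origin under its centre.
- pen_cup: Bystander: dark cup of pens, 80 diameter, 155 high; origin under its centre.
- mouthpiece: Bystander: upright cardboard mouthpiece tube, 34 diameter, 60 high; origin under its centre.
- stapler: Bystander: black and grey stapler, 130 x 36 x 50; origin under its centre.
Not all that is in view belongs to the job. Leave any pink look-alike of the part that bears lid_grip alone.

How it is judged (in metres and radians):
On the way, in this order (a step that is already met when the one before it is completed fails the run):
1. the key has dropped into the notch and the lid sits flat and home on the rim (z of lid_grip in the frame of rim_centre below 0.0218 m and angle between lid_grip's own z axis and vertical below 0.03 rad and horizontal distance between lid_grip and rim_centre below 0.005 m and angle between the x axis of lid_grip and the x axis of rim_centre, either way round below 0.1 rad), for 0.2 s.
2. the latch is swung all the way over the lid (value of joint latch below 0.15 rad), for 0.2 s.
At the end, for the whole second after the job is handed in: The lid is home: key in the notch (lid turned to within 0.1 rad of it), flange flat on the rim (within 1.8 mm of its seated height, tilt under 0.03 rad), centred within 5 mm; and the latch is closed over it (joint below 0.15 rad) (all of step 1 and value of joint latch below 0.15 rad); the robot touches nothing.
It fails at once if the lid is lifted off the holder (more than 20 mm above its seat) (z of lid_grip in the frame of rim_centre above 0.04 m).
It fails at once if a bystander is moved by more than 30 mm (distance of any of spare_filter, filter_carton, disinfectant, mouse, pen_cup, mouthpiece, stapler from where it was at the start of the episode above 0.03 m).
It also fails if it takes over 58 s, if anything falls off the work surface, if the arm or the gripper's body presses on something with over 40 N, if the wrist force passes 120 N, or if a joint passes its speed limit or range.

## Working session

There is one attempt and no reset: what is moved stays moved. The work goes in short steps, Python scripts to look and compute and a tool call to move; the robot and the scene stay as the last step left them, time stands still between calls to the robot, and variables do not carry over. Pictures are saved under pics/ and viewed, at most 10 in all, crops included, and the job is handed in when it is done.

Besides the shell and the picture viewer there is one more tool, called after "Emit:" as name(argument=value, ...), one argument or row to a line, values as JSON. carry_out: Moves the arm, as the interface text tells. Its arguments: {"type":"object","properties":{"steps":{"type":"array"},"newtons":{"type":"number"}},"required":["steps"]}

```bash
mkdir -p pics; cat > h.py <<'E'
import numpy as np, cv2
from rig import read_state, viewer, ticket, finder
def ray(im,p):
    P=np.array(im["pose"]); d=np.array([(p[0]-im["cx"])/im["fx"],(p[1]-im["cy"])/im["fy"],1])
    return P[:3,3],P[:3,:3]@d
def at_z(im,p,z):
    o,d=ray(im,p); return o+d*(z-o[2])/d[2]
def proj(im,X):
    P=np.array(im["pose"]); c=P[:3,:3].T@(np.array(X)-P[:3,3]); return np.array([im["fx"]*c[0]/c[2]+im["cx"],im["fy"]*c[1]/c[2]+im["cy"]])
def tri(r):
    A=np.zeros((3,3));b=np.zeros(3)
    for o,d in r:
        d=d/np.linalg.norm(d);M=np.eye(3)-np.outer(d,d);A+=M;b+=M@o
    return np.linalg.solve(A,b)
E
python3 - <<'E'
from h import *
np.set_printoptions(precision=4,suppress=True)
ims={c:viewer.get_image(c) for c in("side","top")}
for c in ims: cv2.imwrite(f"pics/{c}0.png",ims[c]["img"]); print(c,np.array(ims[c]["pose"])[:3,3],ims[c]["fx"])
Z=dict(rim_centre=.085,notch=.085,lid_grip=.108,lid_key=.085,latch_pivot=.098,latch_pin=.123)
for n,z in Z.items():
    for c in ims:
        for r in finder.tip_of(c,n)[:3]: print(n,c,np.round(r["pixel"],1),round(r["conf"],2),at_z(ims[c],r["pixel"],z))
s=read_state();print(s["clock"],s["eef_rot"],s["ft_force"])
E
```

```text
side [ 0.0591 -0.8026  0.6515] 411.89928459074565
top [ 0.3919 -0.0171  1.061 ] 413.9588681806637
rim_centre side [290.1 218.2] 0.68 [0.5184 0.0106 0.085 ]
notch side [298.6 216.1] 0.8 [0.5435 0.0087 0.085 ]
notch top [271.2 197.1] 0.8 [0.5479 0.0062 0.085 ]
lid_grip side [286.8 213.4] 0.73 [0.5042 0.0027 0.108 ]
lid_grip side [370.2 232.7] 0.71 [ 0.6337 -0.1759  0.108 ]
lid_grip side [220.3 212.3] 0.6 [0.3561 0.0936 0.108 ]
lid_grip top [181.9 255.7] 0.94 [0.4039 0.2067 0.108 ]
lid_grip top [313.4 147. ] 0.86 [ 0.6664 -0.0912  0.108 ]
lid_grip top [272.8 212.8] 0.55 [0.5075 0.001  0.108 ]
lid_key side [292.3 212.6] 0.98 [0.538  0.0331 0.085 ]
lid_key side [218.2 210.6] 0.87 [0.367 0.143 0.085]
lid_key side [354.9 238.4] 0.78 [ 0.6093 -0.1509  0.085 ]
lid_key top [294.1 146.1] 0.91 [ 0.6742 -0.0462  0.085 ]
lid_key top [165.4 254.5] 0.83 [0.4062 0.251  0.085 ]
lid_key top [260.  202.4] 0.73 [0.5345 0.0326 0.085 ]
latch_pivot side [298.1 233.1] 0.61 [ 0.4903 -0.0788  0.098 ]
latch_pivot side [268.8 224.9] 0.37 [ 0.4451 -0.0098  0.098 ]
latch_pivot top [307.4 216.7] 0.62 [ 0.5013 -0.08    0.098 ]
latch_pivot top [424. 196.] 0.41 [ 0.5564 -0.3538  0.098 ]
latch_pin side [318.1 220.4] 0.8 [ 0.5421 -0.087   0.123 ]
latch_pin top [315.7 199.3] 0.92 [ 0.539  -0.0968  0.123 ]
latch_pin top [423.7 194.8] 0.21 [ 0.5549 -0.3445  0.123 ]
0.7 [[-0.9196  0.3929 -0.    ]
 [ 0.3929  0.9196  0.    ]
 [ 0.      0.     -1.    ]] [0.2376 1.219  0.7324]
```

```bash
python3 - <<'E'
import cv2,numpy as np
a=cv2.imread("pics/top0.png")[100:310,120:380];b=cv2.imread("pics/side0.png")[150:300,190:400]
cv2.imwrite("pics/c1.png",np.vstack([cv2.resize(a,(728,588),interpolation=2)]))
cv2.imwrite("pics/c2.png",cv2.resize(b,(798,570),interpolation=2))
E
```

```text
(no output)
```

View pics/c1.png

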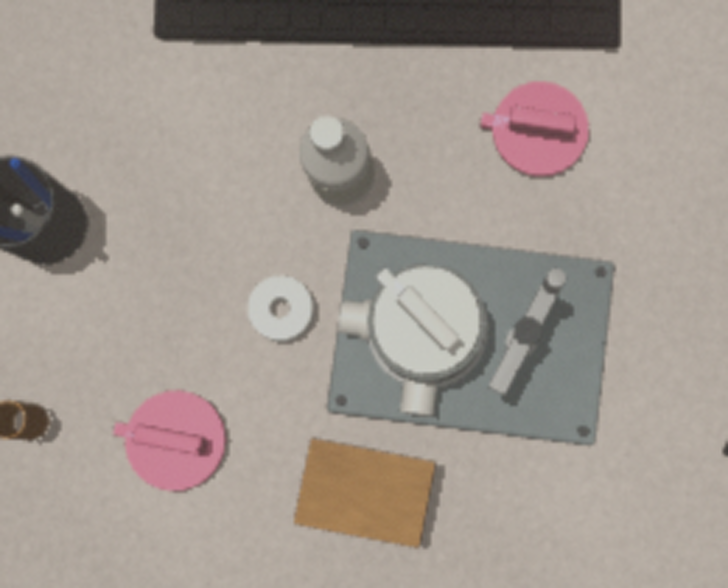

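View pics/c2.png

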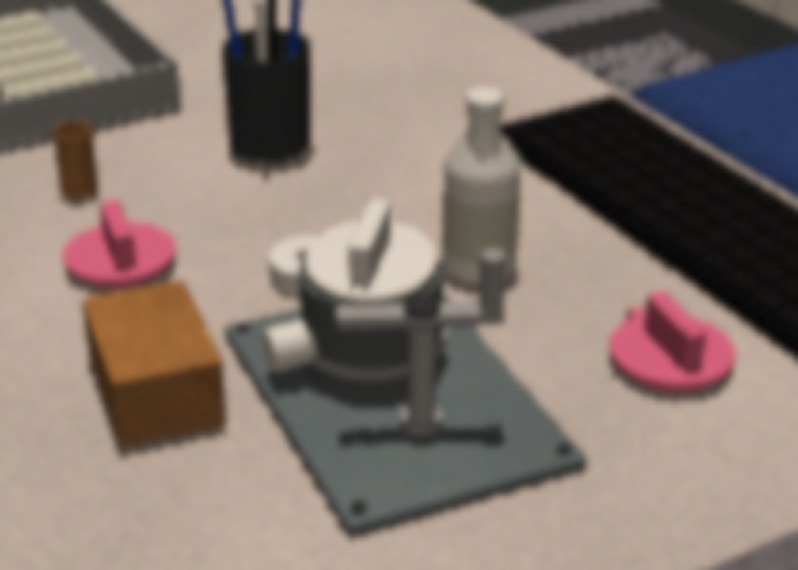

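The candidates for the lid in the top view are white (273,213), pink (182,256) and pink (313,147). The white one is on the grey holder with the hose ports, so it is the real lid; the enlarged crop confirms this. Its key points up-left, at crop (385,275). The latch pin is at crop (556,280) and the pivot at about (528,330).

```bash
python3 - <<'E'
from h import *
np.set_printoptions(precision=4,suppress=True)
ims={c:viewer.get_image(c) for c in("side","top")}
T=ims["top"];S=ims["side"]
for n,ps,pt in [("pivot",(298.1,233.1),(307.4,216.7)),("pin",(318.1,220.4),(315.7,199.3)),("grip",(286.8,213.4),(272.8,212.8)),("key",(292.3,212.6),(260,202.4))]:
    print(n,tri([ray(S,ps),ray(T,pt)]))
c=np.array([(352,230),(614,262),(595,443),(328,412)])/2.8+[120,100]
# sub-pixel plate by colour
hsv=cv2.cvtColor(T["img"],cv2.COLOR_BGR2HSV); print(hsv[226,330],hsv[226,360],T["img"][240,300])
W=np.array([at_z(T,p,.012) for p in c]);print("corners",W)
ux=((W[0]-W[3])+(W[1]-W[2]))[:2];ux/=np.linalg.norm(ux)
uy=((W[0]-W[1])+(W[3]-W[2]))[:2];uy/=np.linalg.norm(uy)
print(np.degrees(np.arctan2(ux[1],ux[0])),np.degrees(np.arctan2(-uy[0],uy[1])))
yaw=(np.arctan2(ux[1],ux[0])+np.arctan2(-uy[0],uy[1]))/2
X=np.array([np.cos(yaw),np.sin(yaw)]);Y=np.array([-X[1],X[0]])
C=W.mean(0)[:2]+Y*.040; print("rim",C,"notch",C+.044*X,"pivot",C-.085*Y,"pin closed",C-.129*Y)
b=np.array([(398,292),(409,288),(464,345),(453,350)])/2.8+[120,100]
B=np.array([at_z(T,p,.122) for p in b]);print("bar",B,B.mean(0))
E
```

```text
pivot [ 0.4968 -0.0778  0.0962]
pin [ 0.5372 -0.0958  0.1294]
grip [0.5058 0.0018 0.1082]
key [0.5357 0.0319 0.0861]
[ 78  10 132] [ 15  25 182] [111 115 115]
corners [[ 0.5971  0.0745  0.012 ]
 [ 0.5726 -0.1666  0.012 ]
 [ 0.4073 -0.1502  0.012 ]
 [ 0.4297  0.0908  0.012 ]]
-5.600289637397052 -5.560100149230553
rim [0.5056 0.0019] notch [ 0.5494 -0.0023] pivot [ 0.4973 -0.0827] pin closed [ 0.493  -0.1264]
bar [[ 0.5249  0.0256  0.122 ]
 [ 0.5284  0.0167  0.122 ]
 [ 0.4825 -0.0292  0.122 ]
 [ 0.4783 -0.0204  0.122 ]] [ 0.5035 -0.0018  0.122 ]
```

Emit:
carry_out(
  steps=[
    {"x":-0.029,"y":-0.022,"grip":1},
    {"x":-0.029,"y":-0.022,"grip":1},
    {"x":-0.029,"y":-0.022,"grip":1},
    {"x":-0.029,"y":-0.022,"grip":1},
    {"x":-0.029,"y":-0.022,"grip":1},
    {"x":-0.029,"y":-0.022,"grip":1},
    {"x":-0.029,"y":-0.022,"grip":1},
    {"x":-0.029,"y":-0.022,"grip":1},
  ],
  newtons=20,
)

```text
invalid input
```

Emit:
carry_out(
  steps=[
    {"x":-0.029,"y":-0.022,"grip":1},
    {"x":-0.029,"y":-0.022,"grip":1},
    {"x":-0.029,"y":-0.022,"grip":1},
    {"x":-0.029,"y":-0.022,"grip":1},
    {"x":-0.029,"y":-0.022,"grip":1},
    {"x":-0.029,"y":-0.022,"grip":1},
    {"x":-0.029,"y":-0.022,"grip":1},
    {"x":-0.029,"y":-0.022,"grip":1},
  ],
)

```text
invalid input
```

Emit:
carry_out(
  steps=[
    {"rz":-8.5,"grip":1},
    {"rz":-8.5,"grip":1},
    {"rz":-8.5,"grip":1},
    {"rz":-8.5,"grip":1},
    {"rz":-8.5,"grip":1},
    {"rz":-8.5,"grip":1},
    {"rz":-8.5,"grip":1},
    {"rz":-8.5,"grip":1},
  ],
)

```text
invalid input
```

Emit:
carry_out(
  steps=[
    {"x":-0.029,"y":-0.022,"z":0,"rx":0,"ry":0,"rz":0,"grip":1},
    {"x":-0.029,"y":-0.022,"z":0,"rx":0,"ry":0,"rz":0,"grip":1},
    {"x":-0.029,"y":-0.022,"z":0,"rx":0,"ry":0,"rz":0,"grip":1},
    {"x":-0.029,"y":-0.022,"z":0,"rx":0,"ry":0,"rz":0,"grip":1},
    {"x":-0.029,"y":-0.022,"z":0,"rx":0,"ry":0,"rz":0,"grip":1},
    {"x":-0.029,"y":-0.022,"z":0,"rx":0,"ry":0,"rz":0,"grip":1},
    {"x":-0.029,"y":-0.022,"z":0,"rx":0,"ry":0,"rz":0,"grip":1},
    {"x":-0.029,"y":-0.022,"z":0,"rx":0,"ry":0,"rz":0,"grip":1},
  ],
  newtons=20,
)

```text
clock: 1.6
tcp_pos: [0.3608, 0.2515, 0.2315]
eef_rot: [[-0.92, 0.393, 0.0], [0.393, 0.92, 0.0], [-0.0, 0.0, -1.0]]
ft_force: [-0.2, -0.4, 0.0]
grip_width: 0.0852
gripper_force: 0.0
```

Emit:
carry_out(
  steps=[
    {"x":-0.029,"y":-0.022,"z":0,"rx":0,"ry":0,"rz":0,"grip":1},
    {"x":-0.029,"y":-0.022,"z":0,"rx":0,"ry":0,"rz":0,"grip":1},
    {"x":-0.029,"y":-0.022,"z":0,"rx":0,"ry":0,"rz":0,"grip":1},
    {"x":-0.029,"y":-0.022,"z":0,"rx":0,"ry":0,"rz":0,"grip":1},
    {"x":-0.029,"y":-0.022,"z":0,"rx":0,"ry":0,"rz":0,"grip":1},
    {"x":-0.029,"y":-0.022,"z":0,"rx":0,"ry":0,"rz":0,"grip":1},
    {"x":-0.029,"y":-0.022,"z":0,"rx":0,"ry":0,"rz":0,"grip":1},
    {"x":-0.029,"y":-0.022,"z":0,"rx":0,"ry":0,"rz":0,"grip":1},
  ],
)

```text
clock: 2.4
tcp_pos: [0.505, -0.0017, 0.2314]
eef_rot: [[-0.92, 0.393, 0.0], [0.393, 0.92, 0.0], [-0.0, 0.0, -1.0]]
ft_force: [0.1, -0.1, -0.1]
grip_width: 0.0854
gripper_force: 0.0
```

Emit:
carry_out(
  steps=[
    {"x":0,"y":0,"z":0,"rx":0,"ry":0,"rz":-8.5,"grip":1},
    {"x":0,"y":0,"z":0,"rx":0,"ry":0,"rz":-8.5,"grip":1},
    {"x":0,"y":0,"z":0,"rx":0,"ry":0,"rz":-8.5,"grip":1},
    {"x":0,"y":0,"z":0,"rx":0,"ry":0,"rz":-8.5,"grip":1},
    {"x":0,"y":0,"z":0,"rx":0,"ry":0,"rz":-8.5,"grip":1},
    {"x":0,"y":0,"z":0,"rx":0,"ry":0,"rz":-8.5,"grip":1},
    {"x":0,"y":0,"z":0,"rx":0,"ry":0,"rz":-8.5,"grip":1},
    {"x":0,"y":0,"z":0,"rx":0,"ry":0,"rz":-8.5,"grip":1},
  ],
)

```text
clock: 3.2
tcp_pos: [0.5045, -0.0003, 0.2313]
eef_rot: [[-0.704, -0.71, 0.0], [-0.71, 0.704, -0.0], [-0.0, -0.0, -1.0]]
ft_force: [0.0, 0.1, 0.3]
grip_width: 0.0853
gripper_force: 0.0
```

Emit:
carry_out(
  steps=[
    {"x":-0.002,"y":0,"z":0.016,"rx":0,"ry":0,"rz":0,"grip":1},
    {"x":0,"y":0,"z":0.016,"rx":0,"ry":0,"rz":0,"grip":1},
    {"x":0,"y":0,"z":0.016,"rx":0,"ry":0,"rz":0,"grip":1},
    {"x":0,"y":0,"z":0.016,"rx":0,"ry":0,"rz":0,"grip":1},
    {"x":0,"y":0,"z":0.016,"rx":0,"ry":0,"rz":0,"grip":1},
    {"x":0,"y":0,"z":0.016,"rx":0,"ry":0,"rz":0,"grip":1},
    {"x":0,"y":0,"z":0.016,"rx":0,"ry":0,"rz":0,"grip":1},
    {"x":0,"y":0,"z":0.016,"rx":0,"ry":0,"rz":0,"grip":1},
  ],
)

```text
clock: 4.0
tcp_pos: [0.5059, 0.0012, 0.1027]
eef_rot: [[-0.709, -0.705, 0.0], [-0.705, 0.709, -0.0], [-0.0, -0.0, -1.0]]
ft_force: [1.0, 0.4, -0.4]
grip_width: 0.0852
gripper_force: 0.0
```

Emit:
carry_out(
  steps=[
    {"x":0,"y":0,"z":0,"rx":0,"ry":0,"rz":0,"grip":0},
    {"x":0,"y":0,"z":0,"rx":0,"ry":0,"rz":0,"grip":-0.3},
    {"x":0,"y":0,"z":0,"rx":0,"ry":0,"rz":0,"grip":-0.5},
    {"x":0,"y":0,"z":0,"rx":0,"ry":0,"rz":0,"grip":-0.7},
    {"x":0,"y":0,"z":0,"rx":0,"ry":0,"rz":0,"grip":-0.8},
    {"x":0,"y":0,"z":0,"rx":0,"ry":0,"rz":0,"grip":-1},
    {"x":0,"y":0,"z":0,"rx":0,"ry":0,"rz":0,"grip":-1},
    {"x":0,"y":0,"z":0,"rx":0,"ry":0,"rz":0,"grip":-1},
  ],
)

```text
clock: 4.8
tcp_pos: [0.5061, 0.0012, 0.1038]
eef_rot: [[-0.709, -0.705, 0.001], [-0.705, 0.709, -0.0], [-0.001, -0.001, -1.0]]
ft_force: [-1.2, 0.1, 7.0]
grip_width: 0.0155
gripper_force: 26.3
```

Emit:
carry_out(
  steps=[
    {"x":0,"y":0,"z":0,"rx":0,"ry":0,"rz":5,"grip":-1},
    {"x":0,"y":0,"z":0,"rx":0,"ry":0,"rz":5,"grip":-1},
    {"x":0,"y":0,"z":0,"rx":0,"ry":0,"rz":5,"grip":-1},
    {"x":0,"y":0,"z":0,"rx":0,"ry":0,"rz":5,"grip":-1},
    {"x":0,"y":0,"z":0,"rx":0,"ry":0,"rz":5,"grip":-1},
    {"x":0,"y":0,"z":0,"rx":0,"ry":0,"rz":5,"grip":-1},
    {"x":0,"y":0,"z":0,"rx":0,"ry":0,"rz":5,"grip":-1},
    {"x":0,"y":0,"z":0,"rx":0,"ry":0,"rz":5,"grip":-1},
  ],
)

```text
clock: 5.6
tcp_pos: [0.5049, 0.0025, 0.1038]
eef_rot: [[-0.997, -0.082, -0.002], [-0.082, 0.997, 0.002], [0.002, 0.002, -1.0]]
ft_force: [-6.8, 12.8, 12.8]
grip_width: 0.0155
gripper_force: 32.9
```

```bash
python3 - <<'E'
from h import *
np.set_printoptions(precision=4,suppress=True)
ims={c:viewer.get_image(c) for c in("side","top")}
print(read_state()["ft_force"],read_state()["ft_torque"])
for n in("lid_key","notch","lid_grip"):
  for c in ims:
    for r in finder.tip_of(c,n)[:4]: print(n,c,np.round(r["pixel"],1),round(r["conf"],2),at_z(ims[c],r["pixel"],.105 if n=="lid_grip" else .085))
a=ims["top"]["img"][150:270,220:380];b=ims["side"]["img"][170:290,230:390]
cv2.imwrite("pics/c3.png",np.hstack([cv2.resize(a,(400,300),interpolation=2),cv2.resize(b,(400,300),interpolation=2)]))
E
```

```text
[-6.9869 10.2562 13.122 ] [1.9998 1.2038 0.0624]
lid_key side [358.6 239.1] 0.86 [ 0.6153 -0.1578  0.085 ]
lid_key side [305.4 215.2] 0.79 [0.5617 0.0038 0.085 ]
lid_key side [220.  210.8] 0.62 [0.3709 0.1395 0.085 ]
lid_key top [166.4 254. ] 0.68 [0.4074 0.2487 0.085 ]
lid_key top [295.9 143. ] 0.64 [ 0.682  -0.0504  0.085 ]
notch side [299.  214.3] 0.76 [0.5492 0.0163 0.085 ]
notch top [315.6 197.2] 0.5 [ 0.55   -0.0997  0.085 ]
lid_grip side [365.7 234.7] 0.88 [ 0.622 -0.174  0.105]
lid_grip side [284.5 212.2] 0.86 [0.5044 0.0155 0.105 ]
lid_grip side [221.4 212.6] 0.57 [0.3597 0.0956 0.105 ]
lid_grip top [313.7 143.3] 0.86 [ 0.6763 -0.092   0.105 ]
lid_grip top [180.7 257.6] 0.76 [0.3996 0.2099 0.105 ]
```

View pics/c3.png

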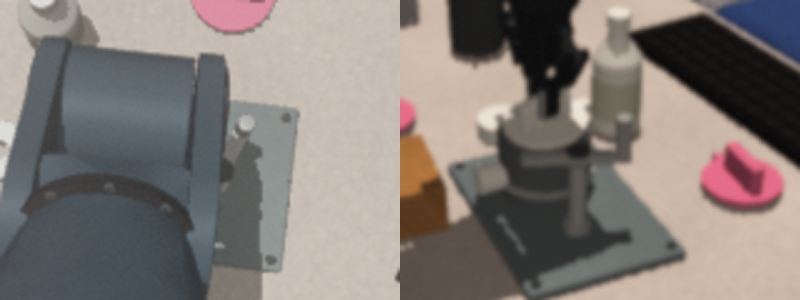

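The lid has turned with the gripper and its key now points about 10° short of the notch. I'll finish the turn slowly.

Emit:
carry_out(
  steps=[
    {"x":0.001,"y":0.001,"z":0,"rx":0,"ry":0,"rz":1.3,"grip":-1},
    {"x":0,"y":0,"z":0,"rx":0,"ry":0,"rz":1.3,"grip":-1},
    {"x":0,"y":0,"z":0,"rx":0,"ry":0,"rz":1.3,"grip":-1},
    {"x":0,"y":0,"z":0,"rx":0,"ry":0,"rz":1.3,"grip":-1},
    {"x":0,"y":0,"z":0,"rx":0,"ry":0,"rz":1.3,"grip":-1},
    {"x":0,"y":0,"z":0,"rx":0,"ry":0,"rz":1.3,"grip":-1},
    {"x":0,"y":0,"z":0,"rx":0,"ry":0,"rz":1.3,"grip":-1},
    {"x":0,"y":0,"z":0,"rx":0,"ry":0,"rz":1.3,"grip":-1},
  ],
)

```text
clock: 6.8
tcp_pos: [0.5044, 0.0029, 0.1034]
eef_rot: [[-0.995, 0.097, -0.001], [0.097, 0.995, 0.001], [0.001, 0.001, -1.0]]
ft_force: [-2.1, 8.2, 3.8]
grip_width: 0.0156
gripper_force: 28.2
```

```bash
python3 - <<'E'
from h import *
s=read_state();R=np.array(s["eef_rot"]);print(s["tcp_pos"],s["ft_force"],s["ft_torque"],np.degrees(np.arctan2(-R[1,0],-R[0,0])),s["grip_width"])
E
```

```text
[0.50443755 0.00292175 0.10341839] [-2.14004387  8.16878502  3.78931157] [1.4132195  0.5247753  0.37508048] -5.566502181173397 0.015552604795199543
```

Emit:
carry_out(
  steps=[
    {"x":0,"y":0,"z":0.001,"rx":0,"ry":0,"rz":0,"grip":-1},
    {"x":0,"y":0,"z":0.001,"rx":0,"ry":0,"rz":0,"grip":-1},
    {"x":0,"y":0,"z":0,"rx":0,"ry":0,"rz":1,"grip":-1},
    {"x":0,"y":0,"z":0,"rx":0,"ry":0,"rz":1,"grip":-1},
    {"x":0,"y":0,"z":0,"rx":0,"ry":0,"rz":-1,"grip":-1},
    {"x":0,"y":0,"z":0,"rx":0,"ry":0,"rz":-1,"grip":-1},
    {"x":0,"y":0,"z":0,"rx":0,"ry":0,"rz":0,"grip":-1},
    {"x":0,"y":0,"z":0,"rx":0,"ry":0,"rz":0,"grip":-1},
  ],
)

```text
clock: 7.6
tcp_pos: [0.5052, 0.003, 0.102]
eef_rot: [[-0.995, 0.097, 0.001], [0.097, 0.995, 0.002], [-0.001, 0.002, -1.0]]
ft_force: [-0.5, 9.2, 8.0]
grip_width: 0.0156
gripper_force: 26.4
```

```bash
python3 - <<'E'
from h import *
s=read_state();R=np.array(s["eef_rot"]);print(s["tcp_pos"],s["ft_force"],s["ft_torque"],np.degrees(np.arctan2(-R[1,0],-R[0,0])),s["grip_width"])
E
```

```text
[0.50523477 0.00304824 0.10195546] [-0.54736329  9.1668584   8.04576777] [1.54459355 0.21280629 0.01710174] -5.557076379003694 0.015582415702121216
```

Emit:
carry_out(
  steps=[
    {"x":0,"y":0,"z":0,"rx":0,"ry":0,"rz":0,"grip":-0.3},
    {"x":0,"y":0,"z":0,"rx":0,"ry":0,"rz":0,"grip":0},
    {"x":0,"y":0,"z":0,"rx":0,"ry":0,"rz":0,"grip":0},
    {"x":0,"y":0,"z":0,"rx":0,"ry":0,"rz":0,"grip":0},
    {"x":0,"y":0,"z":-0.02,"rx":0,"ry":0,"rz":0,"grip":0},
    {"x":0,"y":0,"z":-0.03,"rx":0,"ry":0,"rz":0,"grip":0},
    {"x":0,"y":0,"z":-0.03,"rx":0,"ry":0,"rz":0,"grip":0},
    {"x":0,"y":0,"z":0,"rx":0,"ry":0,"rz":0,"grip":0},
  ],
)

```text
clock: 8.4
tcp_pos: [0.5065, 0.0018, 0.1847]
eef_rot: [[-0.995, 0.097, 0.006], [0.097, 0.995, -0.001], [-0.006, -0.0, -1.0]]
ft_force: [0.2, 0.3, 0.0]
grip_width: 0.0428
gripper_force: 0.0
```

```bash
python3 - <<'E'
from h import *
np.set_printoptions(precision=4,suppress=True)
ims={"side":viewer.get_image("side")}
print(read_state()["ft_force"],read_state()["tcp_pos"])
S=ims["side"]
for n in("lid_key","notch","lid_grip","rim_centre"):
  for r in finder.tip_of("side",n)[:4]: print(n,np.round(r["pixel"],1),round(r["conf"],2))
for z in(.085,.105,.1095): print(z,proj(S,[.5056,.0018,z]))
cv2.imwrite("pics/c4.png",cv2.resize(S["img"][180:270,240:360],(800,600),interpolation=2))
E
```

```text
[-0.0026  0.1135 -0.2548] [0.5056 0.0019 0.1827]
lid_key [358.7 239.3] 0.91
lid_key [301.3 219.9] 0.86
lid_key [218.3 214.2] 0.59
notch [297.6 213.6] 0.61
notch [412.3 332.5] 0.51
lid_grip [367.  233.7] 0.73
lid_grip [286.6 210.8] 0.66
rim_centre [288.9 218.2] 0.84
rim_centre [301.3 231.5] 0.71
0.085 [287.4911 220.9642]
0.105 [287.4536 214.4066]
0.1095 [287.445  212.9141]
```

View pics/c4.png

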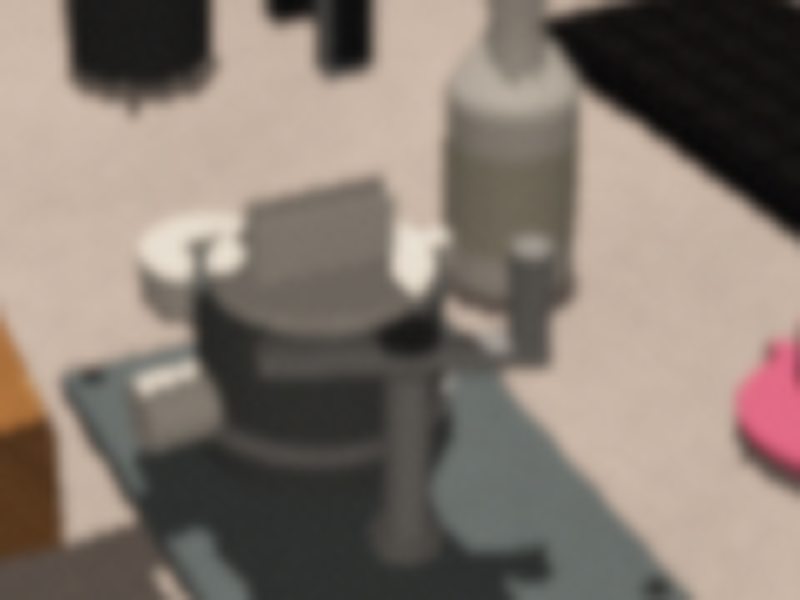

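```bash
python3 - <<'E'
from h import *
from scipy.spatial.transform import Rotation as Ro
np.set_printoptions(precision=1,suppress=True)
S=viewer.get_image("side")
C=np.array([.5056,.0018,.085])
for yaw in(-5.6,-10,0):
  for t,dz in((0,.020),(-5.7,.0245)):
    R=Ro.from_euler("zy",[yaw,t],degrees=True)
    P=[C+[0,0,dz]+R.apply(v) for v in([-.03,-.008,.016],[.03,-.008,.016],[-.03,-.008,-.014],[.03,-.008,-.014],[.056,0,-.02])]
    print(yaw,t,*[(proj(S,p)-[240,180])*6.667 for p in P])
E
```

```text
-5.6 0 [252.4 219.5] [395.2 187.5] [253.7 286.4] [394.5 253.6] [444.8 243.2]
-5.6 -5.7 [249.  217.3] [391.6 172.2] [257.1 282. ] [397.4 236.5] [448.9 220.3]
-10 0 [248.8 216.9] [396.1 190.5] [250.1 283.8] [395.3 256.7] [449.1 248.3]
-10 -5.7 [245.4 214.8] [392.4 175.4] [253.6 279.5] [398.3 239.8] [453.3 225.5]
0 0 [257.5 222.5] [393.5 183.7] [258.7 289.5] [392.8 249.7] [438.3 236.9]
0 -5.7 [254.1 220.2] [389.8 168.2] [262.2 285. ] [395.7 232.4] [442.3 214.1]
```

The bar looks level and the key is at the holder's +x side, about (440,237) in the crop. I'll move the arm clear and check with both cameras.

Emit:
carry_out(
  steps=[
    {"x":0,"y":0,"z":-0.03,"rx":0,"ry":0,"rz":0,"grip":0},
    {"x":0.03,"y":0.02,"z":0,"rx":0,"ry":0,"rz":0,"grip":0},
    {"x":0.03,"y":0.02,"z":0,"rx":0,"ry":0,"rz":0,"grip":0},
    {"x":0.03,"y":0.02,"z":0,"rx":0,"ry":0,"rz":0,"grip":0},
    {"x":0.03,"y":0.02,"z":0,"rx":0,"ry":0,"rz":0,"grip":0},
    {"x":0.03,"y":0.02,"z":0,"rx":0,"ry":0,"rz":0,"grip":0},
    {"x":0.02,"y":0.02,"z":0,"rx":0,"ry":0,"rz":0,"grip":0},
    {"x":0,"y":0,"z":0,"rx":0,"ry":0,"rz":0,"grip":0},
  ],
)

```text
clock: 9.5
tcp_pos: [0.3451, 0.1393, 0.2108]
eef_rot: [[-0.996, 0.094, -0.002], [0.094, 0.996, -0.0], [0.002, -0.0, -1.0]]
ft_force: [-0.1, -0.3, 0.3]
grip_width: 0.0423
gripper_force: 0.0
```

```bash
python3 - <<'E'
from h import *
np.set_printoptions(precision=4,suppress=True)
ims={c:viewer.get_image(c) for c in("side","top")}
for n in("lid_key","lid_grip","rim_centre","latch_pin","latch_pivot"):
  p={}
  for c in ims:
    for r in finder.tip_of(c,n)[:4]:
      q=r["pixel"]
      if 255<q[0]<325 and 190<q[1]<240: print(n,c,np.round(q,1),round(r["conf"],2)); p.setdefault(c,q)
  if len(p)==2: print("   ",tri([ray(ims[c],p[c]) for c in p]))
a=ims["top"]["img"][175:250,240:340];b=ims["side"]["img"][180:255,250:350]
cv2.imwrite("pics/c5.png",np.hstack([cv2.resize(a,(400,300),interpolation=2),cv2.resize(b,(400,300),interpolation=2)]))
E
```

```text
lid_key side [302.1 221.6] 0.69
lid_key top [273.4 195.3] 0.62
    [0.5532 0.0023 0.0686]
lid_grip side [289.1 211.4] 0.77
lid_grip top [272.9 212.4] 0.78
    [0.5086 0.0003 0.1138]
rim_centre side [287.  219.6] 0.93
latch_pin side [317.1 223. ] 0.79
latch_pin top [316.4 198.3] 0.91
latch_pin top [304.5 216.8] 0.3
    [ 0.5378 -0.0965  0.1228]
latch_pivot side [302.  230.9] 0.78
latch_pivot top [306.1 218.6] 0.91
    [ 0.4988 -0.078   0.1008]
```

View pics/c5.png

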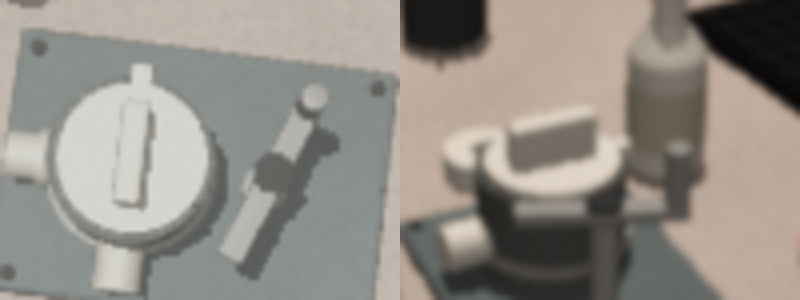

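The lid is home: the bar's slope in the side view (0.235) matches a level lid (0.224 expected, against 0.317 when leaning), and the key lines up in the top view. Next is the latch pin.

Emit:
carry_out(
  steps=[
    {"x":-0.0306,"y":-0.031,"z":0,"rx":0,"ry":0,"rz":0,"grip":0},
    {"x":-0.0306,"y":-0.031,"z":0,"rx":0,"ry":0,"rz":0,"grip":0},
    {"x":-0.0306,"y":-0.031,"z":0,"rx":0,"ry":0,"rz":0,"grip":0},
    {"x":-0.0306,"y":-0.031,"z":0,"rx":0,"ry":0,"rz":0,"grip":0},
    {"x":-0.0306,"y":-0.031,"z":0,"rx":0,"ry":0,"rz":0,"grip":0},
    {"x":-0.0306,"y":-0.031,"z":0,"rx":0,"ry":0,"rz":0,"grip":0},
    {"x":-0.0306,"y":-0.031,"z":0,"rx":0,"ry":0,"rz":0,"grip":0},
    {"x":0,"y":0,"z":0,"rx":0,"ry":0,"rz":0,"grip":0},
  ],
)

```text
clock: 10.9
tcp_pos: [0.5416, -0.1023, 0.2108]
eef_rot: [[-0.995, 0.099, 0.001], [0.099, 0.995, -0.001], [-0.001, -0.001, -1.0]]
ft_force: [-1.0, -0.2, -1.2]
grip_width: 0.0427
gripper_force: 0.0
```

Emit:
carry_out(
  steps=[
    {"x":0,"y":0,"z":0.017,"rx":0,"ry":0,"rz":0,"grip":0},
    {"x":0,"y":0,"z":0.017,"rx":0,"ry":0,"rz":0,"grip":0},
    {"x":0,"y":0,"z":0.017,"rx":0,"ry":0,"rz":0,"grip":0},
    {"x":0,"y":0,"z":0.017,"rx":0,"ry":0,"rz":0,"grip":0},
    {"x":0,"y":0,"z":0.016,"rx":0,"ry":0,"rz":0,"grip":0},
    {"x":0,"y":0,"z":0.015,"rx":0,"ry":0,"rz":0,"grip":0},
    {"x":0,"y":0,"z":0,"rx":0,"ry":0,"rz":0,"grip":0},
    {"x":0,"y":0,"z":0,"rx":0,"ry":0,"rz":0,"grip":0},
  ],
)

```text
clock: 11.7
tcp_pos: [0.5394, -0.0985, 0.1126]
eef_rot: [[-0.995, 0.096, -0.0], [0.096, 0.995, 0.0], [0.0, 0.0, -1.0]]
ft_force: [0.7, 0.1, -0.2]
grip_width: 0.0429
gripper_force: 0.0
```

Emit:
carry_out(
  steps=[
    {"x":0,"y":0,"z":0,"rx":0,"ry":0,"rz":0,"grip":-0.3},
    {"x":0,"y":0,"z":0,"rx":0,"ry":0,"rz":0,"grip":-0.5},
    {"x":0,"y":0,"z":0,"rx":0,"ry":0,"rz":0,"grip":-0.6},
    {"x":0,"y":0,"z":0,"rx":0,"ry":0,"rz":0,"grip":-0.7},
    {"x":0,"y":0,"z":0,"rx":0,"ry":0,"rz":0,"grip":-0.8},
    {"x":0,"y":0,"z":0,"rx":0,"ry":0,"rz":0,"grip":-0.8},
    {"x":0,"y":0,"z":0,"rx":0,"ry":0,"rz":0,"grip":-0.8},
    {"x":0,"y":0,"z":0,"rx":0,"ry":0,"rz":0,"grip":-0.8},
  ],
)

```text
clock: 12.5
tcp_pos: [0.5398, -0.0989, 0.1128]
eef_rot: [[-0.995, 0.096, 0.001], [0.096, 0.995, -0.0], [-0.001, -0.0, -1.0]]
ft_force: [-0.5, -0.9, 6.3]
grip_width: 0.0154
gripper_force: 21.2
```

Emit:
carry_out(
  steps=[
    {"x":0.003,"y":-0.008,"z":0,"rx":0,"ry":0,"rz":0,"grip":-0.8},
    {"x":0.0043,"y":-0.0073,"z":0,"rx":0,"ry":0,"rz":0,"grip":-0.8},
    {"x":0.0057,"y":-0.0063,"z":0,"rx":0,"ry":0,"rz":0,"grip":-0.8},
    {"x":0.0068,"y":-0.005,"z":0,"rx":0,"ry":0,"rz":0,"grip":-0.8},
    {"x":0.0076,"y":-0.0038,"z":0,"rx":0,"ry":0,"rz":0,"grip":-0.8},
    {"x":0.008,"y":-0.002,"z":0,"rx":0,"ry":0,"rz":0,"grip":-0.8},
    {"x":0.006,"y":-0.0005,"z":0,"rx":0,"ry":0,"rz":0,"grip":-0.8},
    {"x":0,"y":0,"z":0,"rx":0,"ry":0,"rz":0,"grip":-0.8},
  ],
)

```text
clock: 13.3
tcp_pos: [0.4983, -0.1244, 0.1135]
eef_rot: [[-0.995, 0.099, 0.009], [0.099, 0.995, 0.004], [-0.008, 0.005, -1.0]]
ft_force: [21.0, 31.2, 2.6]
grip_width: 0.0152
gripper_force: 22.0
```

Emit:
carry_out(
  steps=[
    {"x":0,"y":0.002,"z":0,"rx":0,"ry":0,"rz":0,"grip":-0.8},
    {"x":0,"y":0.002,"z":0,"rx":0,"ry":0,"rz":0,"grip":-0.8},
    {"x":0,"y":0,"z":0,"rx":0,"ry":0,"rz":0,"grip":-0.8},
    {"x":0,"y":0,"z":0,"rx":0,"ry":0,"rz":0,"grip":-0.8},
    {"x":0,"y":0,"z":0,"rx":0,"ry":0,"rz":0,"grip":-0.8},
    {"x":0,"y":0,"z":0,"rx":0,"ry":0,"rz":0,"grip":-0.8},
    {"x":0,"y":0,"z":0,"rx":0,"ry":0,"rz":0,"grip":-0.8},
    {"x":0,"y":0,"z":0,"rx":0,"ry":0,"rz":0,"grip":-0.8},
  ],
)

```text
clock: 14.1
tcp_pos: [0.4984, -0.1239, 0.1136]
eef_rot: [[-0.995, 0.097, 0.007], [0.097, 0.995, -0.001], [-0.008, -0.001, -1.0]]
ft_force: [12.5, 2.3, 2.7]
grip_width: 0.0151
gripper_force: 21.3
```

```bash
python3 - <<'E'
from h import *
np.set_printoptions(precision=4,suppress=True)
S=viewer.get_image("side")
s=read_state();print(s["tcp_pos"],s["ft_force"],s["ft_torque"])
cv2.imwrite("pics/c6.png",cv2.resize(S["img"][180:270,240:360],(800,600),interpolation=2))
E
```

```text
[ 0.4984 -0.1239  0.1136] [12.1926  1.2858  2.9165] [ 0.2624 -1.8816  0.0823]
```

View pics/c6.png

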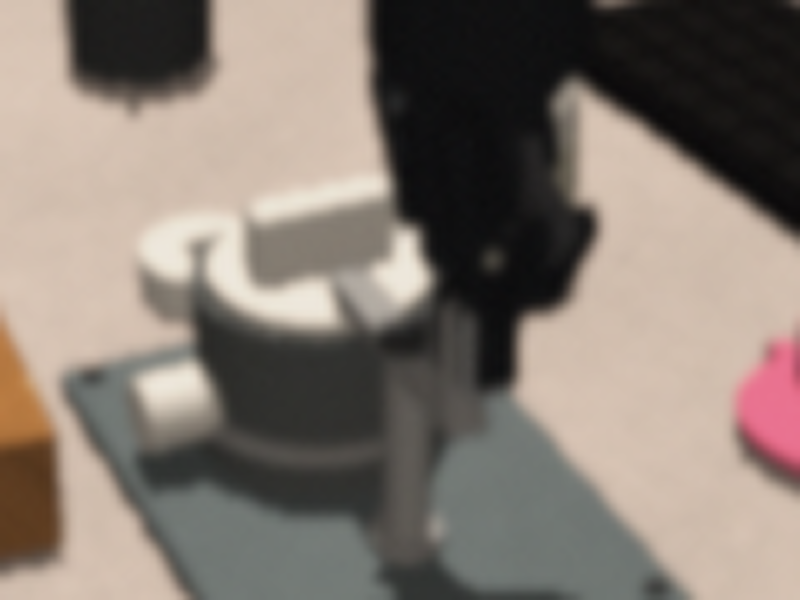

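The tongue is over the lid, at about (365,300) in the crop, and it meets firm resistance like the stop. I'll release, retreat and check.

Emit:
carry_out(
  steps=[
    {"x":-0.002,"y":0,"z":0,"rx":0,"ry":0,"rz":0,"grip":-0.3},
    {"x":0,"y":0,"z":0,"rx":0,"ry":0,"rz":0,"grip":0},
    {"x":0,"y":0,"z":0,"rx":0,"ry":0,"rz":0,"grip":0},
    {"x":0,"y":0,"z":0,"rx":0,"ry":0,"rz":0,"grip":0},
    {"x":0,"y":0,"z":-0.03,"rx":0,"ry":0,"rz":0,"grip":0},
    {"x":0,"y":0,"z":-0.04,"rx":0,"ry":0,"rz":0,"grip":0},
    {"x":0,"y":0,"z":-0.04,"rx":0,"ry":0,"rz":0,"grip":0},
    {"x":0,"y":0,"z":0,"rx":0,"ry":0,"rz":0,"grip":0},
  ],
)

```text
clock: 14.95
tcp_pos: [0.4993, -0.1244, 0.2271]
eef_rot: [[-0.995, 0.096, 0.007], [0.096, 0.995, -0.003], [-0.008, -0.002, -1.0]]
ft_force: [-0.1, -0.3, -0.4]
grip_width: 0.0426
gripper_force: 0.0
```

Emit:
carry_out(
  steps=[
    {"x":0.03,"y":0,"z":0,"rx":0,"ry":0,"rz":0,"grip":0},
    {"x":0.03,"y":-0.02,"z":0,"rx":0,"ry":0,"rz":0,"grip":0},
    {"x":0.03,"y":-0.02,"z":0,"rx":0,"ry":0,"rz":0,"grip":0},
    {"x":0.03,"y":-0.02,"z":0,"rx":0,"ry":0,"rz":0,"grip":0},
    {"x":0.02,"y":-0.02,"z":0,"rx":0,"ry":0,"rz":0,"grip":0},
    {"x":0,"y":-0.02,"z":0,"rx":0,"ry":0,"rz":0,"grip":0},
    {"x":0,"y":-0.02,"z":0,"rx":0,"ry":0,"rz":0,"grip":0},
    {"x":0,"y":0,"z":0,"rx":0,"ry":0,"rz":0,"grip":0},
  ],
)

```text
clock: 15.75
tcp_pos: [0.346, -0.231, 0.2219]
eef_rot: [[-0.995, 0.098, -0.0], [0.098, 0.995, -0.0], [0.0, -0.0, -1.0]]
ft_force: [-0.2, -0.2, 1.0]
grip_width: 0.0426
gripper_force: 0.0
```

```bash
python3 - <<'E'
from h import *
np.set_printoptions(precision=4,suppress=True)
ims={c:viewer.get_image(c) for c in("side","top")}
for n in("lid_grip","latch_pin","latch_pivot"):
  p={}
  for c in ims:
    for r in finder.tip_of(c,n)[:3]:
      q=r["pixel"]
      if 255<q[0]<345 and 190<q[1]<260: print(n,c,np.round(q,1),round(r["conf"],2),at_z(ims[c],q,.123 if n=="latch_pin" else .1)); p.setdefault(c,q)
  if len(p)==2: print("   ",tri([ray(ims[c],p[c]) for c in p]))
a=ims["top"]["img"][175:250,240:340];b=ims["side"]["img"][180:255,250:350]
cv2.imwrite("pics/c7.png",np.hstack([cv2.resize(a,(400,300),interpolation=2),cv2.resize(b,(400,300),interpolation=2)]))
E
```

```text
lid_grip side [288.1 213.3] 0.71 [0.5139 0.0133 0.1   ]
lid_grip top [273.1 214.5] 0.81 [0.5045 0.0004 0.1   ]
    [ 0.5046 -0.0004  0.1096]
latch_pin side [310.9 230.2] 0.74 [ 0.5034 -0.1157  0.123 ]
latch_pin top [327.8 215.1] 0.92 [ 0.5031 -0.1248  0.123 ]
latch_pin top [305.9 217.2] 0.17 [ 0.4972 -0.0749  0.123 ]
    [ 0.5008 -0.1233  0.1284]
latch_pivot side [299.8 231.1] 0.81 [ 0.4969 -0.0758  0.1   ]
latch_pivot top [307.  215.7] 0.84 [ 0.5034 -0.0789  0.1   ]
    [ 0.5001 -0.0773  0.1004]
```

View pics/c7.png

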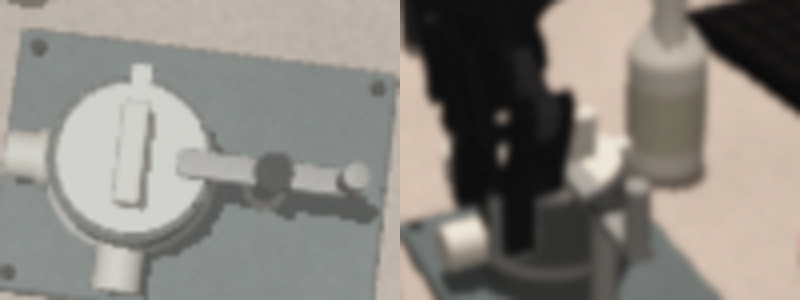

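```bash
python3 - <<'E'
from h import *
T=viewer.get_image("top");X=np.array([np.cos(np.radians(-5.6)),np.sin(np.radians(-5.6))])
np.set_printoptions(precision=1,suppress=True)
x0,y0,k=275,195,11
im=cv2.resize(T["img"][y0:y0+45,x0:x0+68],None,fx=k,fy=k,interpolation=2)
P=np.array([.4985,-.081])
for a,col in((0,(0,255,0)),(.15,(0,0,255))):
    t=np.radians(-95.6)+a;d=np.array([np.cos(t),np.sin(t)]);n=np.array([-d[1],d[0]])
    for s in(-.008,.008):
        q=[tuple(int(v) for v in (proj(T,[*(P+d*r+n*s),.103])-[x0,y0]+.5)*k) for r in(-.056,.052)]
        cv2.line(im,*q,col,1)
cv2.imwrite("pics/c8.png",im)
E
```

```text
(no output)
```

View pics/c8.png

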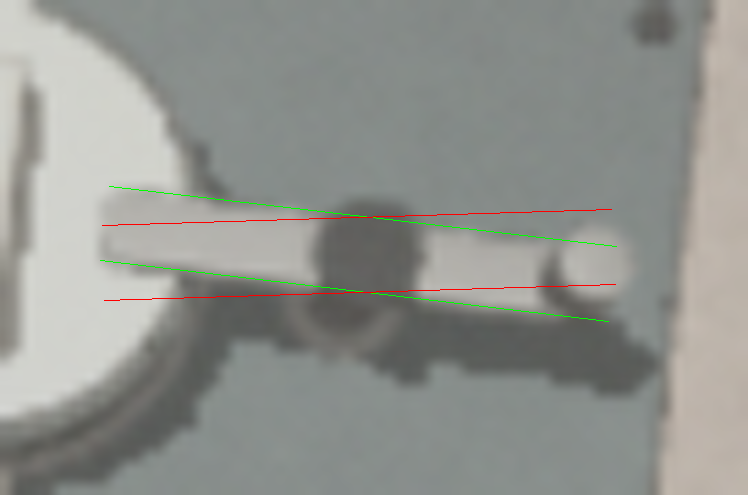

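The latch bar lies along the green line for the closed position (0 rad), well away from the red 0.15 rad limit. The lid is home and the robot is clear.

```bash
python3 -c "
from rig import ticket
print(ticket.finish_job())"
```

```text
the job is handed in; nothing more can be done
None
```

I handed the job in: by the camera checks the lid's key is in the notch, the lid sits flat, the latch is closed and the robot is clear; the hand-in gave no verdict.

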